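# Free a glazed test tile from a sprung hold-down jig

## Task

Lift the red-knobbed sprung clamp arm of the wooden jig until it stays up by itself and leave it standing open, then slide the teal test tile out along its groove without pressing hard on it and pick it up. Lay the tile flat and square on the yellow felt pad of the ware board, leaving the other two tiles and the bowl where they are.

Things in the scene. Friction and masses are not known exactly. Their poses are not given: they have to be found in the camera images.
- jig: Wooden tile jig fixed to the table, base 190 x 95 x 12 mm (x -90 to +100 mm), origin under its base on the table, z up; its -x end is the open front where the tile comes out. Clamp cheeks at x = 42 to 68 mm, 35 mm wide, 84 mm high; a leaning spring strut behind them. Bed and groove: see point groove_front; tongue: see point tongue_end.
- groove_front (a point): Middle of the groove's floor at its open front, jig (-50, 0, 45) mm. From here the groove runs 65 mm along the jig's +x to a back stop; it is 39 mm wide between 10 mm wide side rails. Rails and stop are 8 mm high (tops at z = 53 mm), flush with the tile's top: in the groove the tile's sides cannot be gripped. Outer width of the bed 58 mm.
- tongue_end (a point): Front end of the tongue, top middle, jig (-79, 0, 45) mm. The tongue carries the groove's floor 29 mm on towards the jig's -x, past the ends of the rails, but is only 24 mm wide: a tile drawn out onto it overhangs it by 6 mm at both sides and can be gripped there by its sides. It stands 33 mm above the base plate.
- clamp_arm (a joint): Angle of the sprung clamp arm: 0 = shut, its rubber foot pressing on the tile; grows as the knob is lifted up and back towards the jig's +x; stop at 1.8. A spring strut pulls it shut below about 1.05 rad (up to about 7 N at the knob) and throws it open against the stop beyond that.
- knob (a point): Centre of the red knob at the end of the clamp arm: a disc 22 mm in diameter lying on its side, 16 mm wide along the jig's y (flat faces to the jig's +y and -y), 110 mm from the hinge axis. Shut it stands at jig (-58, 0, 77) mm. The steel arm, 12 mm wide, runs back from it to the hinge; the foot comes down 56 mm before the knob.
- hinge_pin (a point): Centre of the arm's hinge pin at jig (52, 0, 75) mm; the hinge axis is the jig's y.
- tile: Teal glazed test tile, 60 x 36 x 8 mm (x, y, z), 24 g, origin at the centre of its underside. It starts in the jig's groove, length along the jig's x, at about jig (-17, 0, 45) mm, front end about 3 mm inside the ends of the rails.
- ware_board: Fixed wooden board 280 x 75 x 14 mm (x, y, z), origin under its middle; three places in a row along its x, 90 mm apart: two hold tiles, one has the yellow felt pad.
- felt_pad: Fixed yellow felt pad 64 x 42 x 3 mm on the ware board, origin at the centre of its underside, its top 17 mm above the table; its 64 mm side lies along the board's x.
- tile_brick: Brick red test tile, 60 x 36 x 8 mm, lying loose on the ware board; origin at the centre of its underside. Must stay.
- tile_cream: Cream test tile, 60 x 36 x 8 mm, lying loose on the ware board; origin at the centre of its underside. Must stay.
- pinch_bowl: Clay bowl, 68 mm wide and 36 mm high, standing on the banding wheel (head about 0.2 m wide, its top about 0.1 m above the table) between the jig and the ware board; origin at the centre of its underside. Must stay.
Not all that is in view belongs to the job. There is more than one size of the tile; the job needs the smallest.

How it is judged:
By the outcome, as a careful person would: the job done as asked, in the order asked, and still so for the second after the job is handed in, with the robot touching nothing.
It also fails if it takes over 64 s, if anything falls off the work surface, if the arm or the gripper's body presses on something with over 40 N, if the wrist force passes 120 N, or if a joint passes its speed limit or range.

## Robot

A 7-joint arm with a two-finger parallel gripper is mounted at the origin on a cart in front of the work surface, level with it; the furniture and walls round the work are solid. World frame = base frame: x ahead of the robot, y to its left, z up, the work surface at z = 0. Lengths are in m, angles in rad, forces in N, time in s.
With the tool pointing down it reaches from about 0.35 to 0.9 m from the base axis. Payload 8.1 kg.
Tool frame: the origin (TCP) lies midway between the tips of the shut fingers; the grasp point (between the pads) lies r.pinch_z behind it (r.pinch_z is the distance from the TCP to the grasp point, in m); z points along the fingers, y is the line along which they close (so a half turn about z gives the same grasp; the last joint's range is limited). The gripper opens to 92 mm and grips with 3 to 60 N. Pads are 19 mm wide; open, the fingers measure 130 mm over their backs; the gripper's body (75 mm by 190 mm) begins 47 mm behind the grasp point.
Start: joints at [-1.406, 0.434, 0.025, 1.573, -0.012, 1.134, -0.075], TCP at [0.165, 0.603, 0.19] pointing down, gripper open.
Joint ranges: [-2.62, 2.62], [-0.44, 2.09], [-1.27, 1.32], [0.08, 2.57], [-1.32, 4.46], [0.12, 2], [-2.74, 2.74]. Speed limits (rad/s): [2.22, 2.22, 3.01, 3.01, 3.14, 3.14, 3.14].

## Interface

Orientations are given as a rotation vector (axis times angle).
In Python, from cell import r, viewer, order gives the robot as it stands.
- The arm moves only by the shell command python3 -m pendant 'ROWS'. ROWS is JSON, a list of rows, each an object with "offset": the shift along the tool's x, y, z in mm, a list of three; "spin": the turn about the tool's z in degrees; "hand": the finger opening in mm, from 0 to 91.8. In form: [{"offset": [tx, ty, tz], "spin": spin, "hand": hand}, ...]. A call has 1 to 8 rows; each row shifts and turns the commanded pose from where the row before left it, along the tool's axes as they then stand; what a row does not reach is not made up. A row lasts 1/10 s, in which the tool goes at most 50 mm and 8.59 degrees, less where a joint would pass 70% of its speed; a pose out of reach is approached as far as the arm can. A call is refused whole if a number of a shift passes 50 or a number of a turn 8.59, either way. A call with a gripper value outside its range is refused whole. The fingers move at their own pace and stop on an object; the grip force is fixed at half the most. Time passes only in rows, so rows that do not move let the fingers close. It gives the time, the measured TCP pose, the force, the opening and the grip force at its end, in the units of the state.
- r.get_obs(): the state, without advancing time (a new reading comes with each control period).
- viewer.snapshot(name): name is "side" or "top"; returns a dict with "frame" (400x640x3 uint8, red, green, blue), "fx", "fy", "cx", "cy" (pixels), "T" (4x4, takes a point from camera to world coordinates). Camera axes: x right, y up, looking along -z (the intrinsics and any distortion apply to the point x, -y, -z); pixel columns grow to the right and rows downward; lengths in m; the calibration is good to about 2 mm. A picture is of the moment at which its call begins. There is no depth.
- order.close_job(): hands the job in; it is judged then, once.
The state is a dict: "clock": time; "q": joint angles; "joint_velocities": joint speeds; "tau": joint torques, N m; "tool_pos": TCP position; "orientation": TCP orientation; "force": force on the tool from outside, world axes, zero at the start; "wrist_torque": the same for the moment, N m; "gripper_width": finger opening in m; "grip_force": force on a finger pad.
Only numpy, scipy, OpenCV 4.12 (cv2) and the standard library are available. Lean on these libraries where they do the work, as an engineer would, in place of code of your own. Each camera call takes 0.05 s, during which the arm holds its last target. There are 200 camera calls.

## Working session

There is one attempt and no reset: what is moved stays moved. The work goes in short steps, Python scripts to look and compute and a shell command to move; the robot and the scene stay as the last step left them, time stands still between calls to the robot, and variables do not carry over. Pictures are saved under pics/ and viewed, at most 10 in all, crops included, and the job is handed in when it is done.

```bash
ls; mkdir -p pics; python3 - <<'E'
from cell import r,viewer
import cv2,numpy as np
o=r.get_obs();print({k:np.round(v,4).tolist() for k,v in o.items()},r.pinch_z)
for n in("top","side"):
    s=viewer.snapshot(n);cv2.imwrite(f"pics/{n}0.png",s["frame"][:,:,::-1]);print(n,{k:v for k,v in s.items() if k!="frame"})
E
```

```text
pics
{'clock': 0.0, 'q': [-1.4056, 0.4352, 0.025, 1.5741, -0.0116, 1.134, -0.0751], 'joint_velocities': [0.0015, -0.0015, 0.0009, 0.0018, 0.0005, -0.0003, -0.0016], 'tau': [-0.0004, -66.7856, 0.9847, -31.4462, -0.0606, 0.043, 0.0002], 'tool_pos': [0.1653, 0.6022, 0.189], 'orientation': [-0.4195, -3.1134, 0.0024], 'force': [0.7748, 0.1945, 0.0879], 'wrist_torque': [-0.0011, -0.0485, -0.0362], 'grip_force': 0.0, 'gripper_width': 0.0916} 0.0188
top {'fx': 386.54931002108026, 'fy': 386.54931002108026, 'cx': 315.99030900134693, 'cy': 198.55853699082664, 'T': array([[-0.02214975,  0.98063771, -0.19457409,  0.34668894],
       [-0.99970596, -0.02364628, -0.0053717 , -0.02550326],
       [-0.00986865,  0.19439789,  0.98087312,  0.97225966],
       [ 0.        ,  0.        ,  0.        ,  1.        ]])}
side {'fx': 461.9861008455388, 'fy': 461.9861008455388, 'cx': 319.4881602625359, 'cy': 199.61918632357208, 'T': array([[ 0.82046646,  0.34483302, -0.45598791, -0.06248132],
       [-0.57151034,  0.47447441, -0.66951472, -0.87560631],
       [-0.01451619,  0.80991618,  0.58636598,  0.84520575],
       [ 0.        ,  0.        ,  0.        ,  1.        ]])}
```

View pics/top0.png

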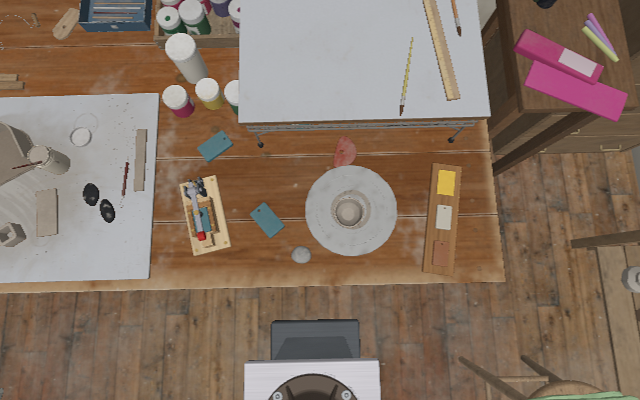

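View pics/side0.png

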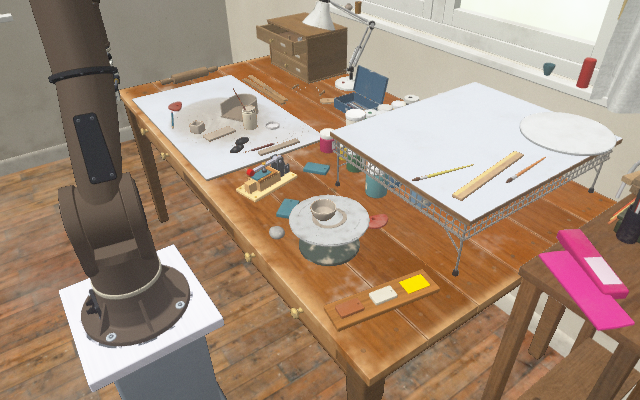

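The top view shows the jig at about (203,215), with the red knob at (200,237) towards the robot. It also shows the board with its pad at (446,182), and larger teal decoy tiles at (215,145) and (267,219). The side view shows the jig at (265,178) and the pad at (413,284).

```bash
cat > h.py <<'E'
import cv2,numpy as np
from cell import r,viewer
from scipy.spatial.transform import Rotation as R
def ray(s,u,v):
    d=s["T"][:3,:3]@np.array([(u-s["cx"])/s["fx"],-(v-s["cy"])/s["fy"],-1.]);return s["T"][:3,3],d/np.linalg.norm(d)
def onz(s,u,v,z):
    p,d=ray(s,u,v);return p+d*(z-p[2])/d[2]
def proj(s,P):
    c=s["T"][:3,:3].T@(np.asarray(P,float)-s["T"][:3,3]);return np.array([s["cx"]-s["fx"]*c[0]/c[2],s["cy"]+s["fy"]*c[1]/c[2]])
def tri(a,pa,b,pb):
    p,d=ray(a,*pa);q,e=ray(b,*pb);t=np.linalg.lstsq(np.c_[d,-e],q-p,rcond=None)[0]
    x,y=p+d*t[0],q+e*t[1];return (x+y)/2,np.linalg.norm(x-y)
def hsv(s,lo,hi,box):
    m=cv2.inRange(cv2.cvtColor(s["frame"],cv2.COLOR_RGB2HSV),np.array(lo),np.array(hi))
    k=np.zeros_like(m);x0,y0,x1,y1=box;k[y0:y1,x0:x1]=1;return m*k
def big(m):
    c=cv2.findContours(m,cv2.RETR_EXTERNAL,cv2.CHAIN_APPROX_NONE)[0];return max(c,key=cv2.contourArea)
def cen(m):
    n,l,st,c=cv2.connectedComponentsWithStats(m);i=1+np.argmax(st[1:,4]);return c[i],st[i,4]
E
python3 - <<'E'
from h import *
t=viewer.snapshot("top");s=viewer.snapshot("side")
# knob
kt=cen(hsv(t,(0,170,110),(6,255,255),(180,220,220,250)));ks=cen(hsv(s,(0,170,110),(6,255,255),(235,160,300,200)))
print("knob",kt,ks,tri(t,kt[0],s,ks[0]))
# pad
mt=hsv(t,(22,150,150),(32,255,255),(420,160,470,200));ms=hsv(s,(22,150,150),(32,255,255),(380,265,450,300))
for n,S,m in(("top",t,mt),("side",s,ms)):
    c=big(m).reshape(-1,2);W=np.array([onz(S,u,v,.017)[:2] for u,v in c]).astype(np.float32)
    print("pad",n,cv2.minAreaRect(W*1000))
# jig crops
a=cv2.resize(t["frame"][165:265,165:245],None,fx=5,fy=5,interpolation=cv2.INTER_CUBIC)
b=cv2.resize(s["frame"][145:205,230:300],None,fx=5.6,fy=5.6,interpolation=cv2.INTER_CUBIC)
c=np.zeros((500,800,3),np.uint8);c[:,:400]=a;c[:b.shape[0],400:400+b.shape[1]]=b
cv2.imwrite("pics/jig0.png",c[:,:,::-1])
E
```

```text
knob (array([200.69811321, 235.66037736]), np.int32(53)) (array([249.32352941, 171.64705882]), np.int32(34)) (array([0.44241199, 0.24885409, 0.07861865]), np.float64(0.0006111586176251921))
pad top ((570.533935546875, -349.5885314941406), (41.75047302246094, 63.08169937133789), 80.2535171508789)
pad side ((569.7747802734375, -350.4399719238281), (42.25753402709961, 63.47411346435547), 80.17523956298828)
```

View pics/jig0.png

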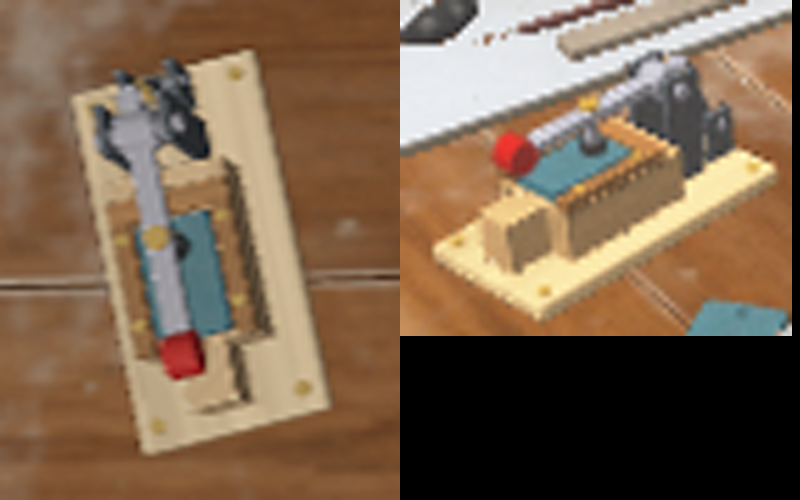

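The close-up shows the base plate corners at about (179.4,184.4), (216,175), (230.6,246.2) and (194.4,255.6) in top-view pixels. The tile is teal, in the groove under the arm, and the knob is at the robot end.

```bash
cat >> h.py <<'E'
def to(P,yaw=None,pinch=True):
    """offset (mm, tool axes after spin) and spin (deg) taking grasp point to world P with tool y along yaw+90deg (mod 180)"""
    o=r.get_obs();M=R.from_rotvec(o["orientation"]).as_matrix();sp=0
    if yaw is not None:
        ang=np.arctan2(M[1,1],M[0,1]);d=(yaw+np.pi/2-ang+np.pi/2)%np.pi-np.pi/2;sp=-np.degrees(d)
    M2=M@R.from_rotvec([0,0,np.radians(sp)]).as_matrix()
    g=o["tool_pos"]-M[:,2]*(r.pinch_z if pinch else 0)
    print("grasp",np.round(g,4),"spin",round(sp,2),"off before spin",np.round(M.T@(np.asarray(P)-g)*1e3,1),"after spin",np.round(M2.T@(np.asarray(P)-g)*1e3,1),"q7",round(o["q"][6],2),"t",round(o["clock"],2))
E
python3 - <<'E'
from h import *
t=viewer.snapshot("top")
C=np.array([onz(t,165+u/5-.4,165+v/5-.4,.012) for u,v in((72,97),(255,50),(328,406),(147,453))])
print(np.round(C,4),[np.linalg.norm(C[i]-C[i-1]) for i in range(4)])
back=(C[0]+C[1])/2;front=(C[2]+C[3])/2;d=back-front;yaw=np.arctan2(d[1],d[0])
e=C[0]-C[1];print("yaw",np.degrees(yaw),np.degrees(np.arctan2(e[1],e[0]))-90)
X=np.array([np.cos(yaw),np.sin(yaw),0]);o=(back+front)/2-.005*X;o[2]=0
print("origin",o,"knob pred",o-.058*X)
m=hsv(t,(80,80,60),(105,255,255),(185,195,220,240));print("tile px",cen(m),onz(t,*cen(m)[0],.053),"pred",o-.017*X)
print("shelf",onz(t,240,122,.2),onz(t,240,122,.1))
to([.442,.249,.15],yaw)
E
```

```text
[[0.5836 0.3296 0.012 ]
 [0.6062 0.2364 0.012 ]
 [0.423  0.1949 0.012 ]
 [0.4019 0.284  0.012 ]] [np.float64(0.187357999047557), np.float64(0.0959322044458339), np.float64(0.18782436292747526), np.float64(0.09151626618582623)]
yaw 13.422892638669605 13.591972740723577
origin [0.49881139 0.26008872 0.        ] knob pred [0.44239576 0.2466248  0.        ]
tile px (array([206.3125  , 224.984375]), np.int32(64)) [0.47077511 0.24399852 0.053     ] pred [0.48227577 0.2561424  0.        ]
shelf [0.66953423 0.13644655 0.2       ] [0.71133951 0.15741745 0.1       ]
grasp [0.1654 0.6025 0.2082] spin -28.77 off before spin [-360.3 -267.6   58.4] after spin [-187.  -408.    58.4] q7 -0.08 t 0.25
```

```bash
python3 -m pendant '[{"offset":[-40,-30,0],"spin":0,"hand":60},{"offset":[-40,-30,0],"spin":0,"hand":60},{"offset":[-40,-30,0],"spin":0,"hand":60},{"offset":[-40,-30,0],"spin":0,"hand":60},{"offset":[-40,-30,0],"spin":0,"hand":60},{"offset":[-40,-30,0],"spin":0,"hand":60},{"offset":[-40,-30,0],"spin":0,"hand":60},{"offset":[-40,-30,0],"spin":0,"hand":60}]' && python3 -m pendant '[{"offset":[-40,-27,0],"spin":0,"hand":60},{"offset":[0,0,0],"spin":-7.2,"hand":60},{"offset":[0,0,0],"spin":-7.2,"hand":60},{"offset":[0,0,0],"spin":-7.2,"hand":60},{"offset":[0,0,0],"spin":-7.2,"hand":60},{"offset":[0,0,0],"spin":0,"hand":60}]'; python3 -c "
from h import *
to([.4424,.2478,.080],np.radians(13.5))"
```

```text
clock: 1.05
tool_pos: [0.4114, 0.2848, 0.1899]
orientation: [0.419, 3.113, 0.001]
force: [0.7, 0.2, 0.0]
gripper_width: 0.0603
grip_force: 0.0
clock: 1.65
tool_pos: [0.4419, 0.2499, 0.1897]
orientation: [0.371, -3.12, -0.0]
force: [0.2, 0.2, 0.2]
gripper_width: 0.0599
grip_force: 0.0
grasp [0.4419 0.2499 0.2085] spin 0.06 off before spin [ -0.   -2.1 128.5] after spin [ -0.   -2.1 128.5] q7 1.22 t 1.65
```

```bash
python3 -m pendant '[{"offset":[0,-2,35],"spin":0,"hand":60},{"offset":[0,0,35],"spin":0,"hand":60},{"offset":[0,0,35],"spin":0,"hand":40},{"offset":[0,0,15],"spin":0,"hand":30},{"offset":[0,0,8],"spin":0,"hand":24},{"offset":[0,0,0],"spin":0,"hand":24}]'; python3 - <<'E'
from h import *
t=viewer.snapshot("top");s=viewer.snapshot("side")
a=cv2.resize(t["frame"][165:265,165:245],None,fx=5,fy=5,interpolation=cv2.INTER_CUBIC)
b=cv2.resize(s["frame"][135:205,230:300],None,fx=5.6,fy=5.6,interpolation=cv2.INTER_CUBIC)
c=np.zeros((500,800,3),np.uint8);c[:,:400]=a;c[:b.shape[0],400:400+b.shape[1]]=b
cv2.imwrite("pics/knob1.png",c[:,:,::-1]);to([.4424,.2478,.080],np.radians(13.5))
E
```

```text
clock: 2.25
tool_pos: [0.442, 0.2478, 0.0611]
orientation: [0.365, -3.119, 0.001]
force: [-0.5, 0.1, -0.5]
gripper_width: 0.0328
grip_force: 0.0
grasp [0.4429 0.2484 0.0813] spin -0.12 off before spin [ 0.6 -0.5  1.3] after spin [ 0.6 -0.5  1.3] q7 1.25 t 2.35
```

View pics/knob1.png

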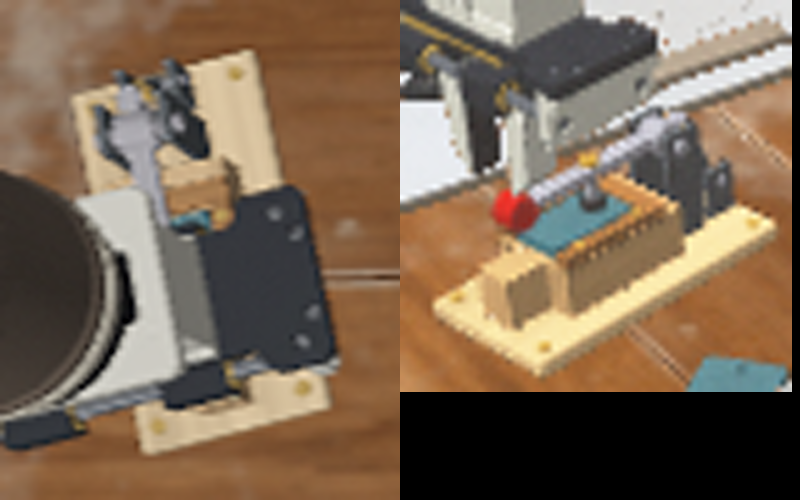

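```bash
python3 - <<'E'
from h import *
t=viewer.snapshot("top");s=viewer.snapshot("side")
o=r.get_obs();M=R.from_rotvec(o["orientation"]).as_matrix();w=o["gripper_width"]/2;print(o["gripper_width"],o["tool_pos"])
for sg in(0,1,-1):
  for z in (0,-.0188,-.066):
    P=o["tool_pos"]+M@np.array([0,sg*w,z]);p=proj(s,P);q=proj(t,P);print(sg,z,"side crop",400+(p[0]-230)*5.6,(p[1]-135)*5.6,"top crop",(q-165)*5)
k=cen(hsv(s,(0,150,90),(8,255,255),(235,150,300,200)));print("knob side",k)
E
```

```text
0.024372129770437796 [0.44314446 0.24858081 0.06282245]
0 0 side crop 513.0993909923297 228.94011327974667 top crop [188.94018671 355.68097913]
0 -0.0188 side crop 509.5855597296547 200.42325176711668 top crop [176.90897794 351.7216072 ]
0 -0.066 side crop 500.5196323161165 126.84777895438773 top crop [144.39491647 341.0214968 ]
1 0 side crop 498.6364496582108 221.23240944994888 top crop [163.6459311  362.25081481]
1 -0.0188 side crop 495.02764664646975 192.78802225968724 top crop [151.08573965 358.42490537]
1 -0.066 side crop 485.7178658557509 119.40884123869272 top crop [117.14070378 348.0850444 ]
-1 0 side crop 527.696167639389 236.71914167142188 top crop [214.2069516  349.11828377]
-1 -0.0188 side crop 524.2792324295104 208.12968350148614 top crop [202.70357171 345.02574469]
-1 -0.066 side crop 515.462175353344 134.35746688695139 top crop [171.61724629 333.96621237]
knob side (array([249.84090909, 172.13636364]), np.int32(44))
```

```bash
python3 - <<'E'
from h import *
s=viewer.snapshot("side");f=s["frame"].copy()
cv2.imwrite("pics/knob2.png",cv2.resize(f[95:205,215:325],None,fx=5,fy=5,interpolation=cv2.INTER_CUBIC)[:,:,::-1])
E
```

```text
(no output)
```

View pics/knob2.png

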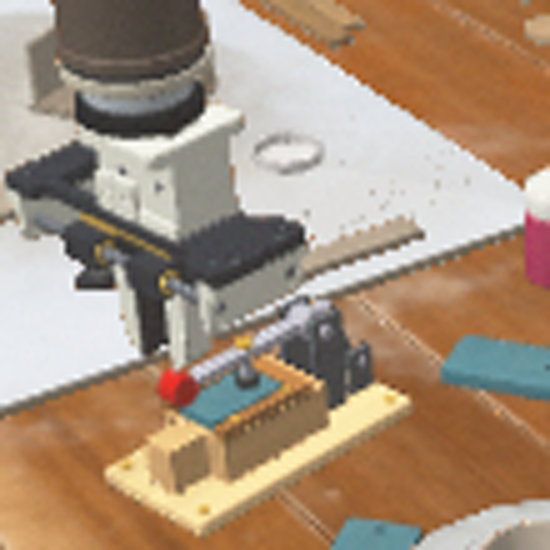

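```bash
python3 - <<'E'
from h import *
t=viewer.snapshot("top");s=viewer.snapshot("side")
o=r.get_obs();M=R.from_rotvec(o["orientation"]).as_matrix()
for a,b in (((232,238),(254,149)),((225,202),(276,142))):
    P,e=tri(t,a,s,b);print(np.round(P,3),e,"tool frame",np.round(M.T@(P-o["tool_pos"])*1e3,1))
for y in(-.095,.095):
  for x in (-.0375,.0375):
    P=o["tool_pos"]+M@np.array([x,y,-.066]);p=proj(s,P);print(x,y,"knob2 crop",(p-[215,95])*5,"top crop",(proj(t,P)-165)*5)
E
```

```text
[0.42  0.146 0.214] 0.003963427831228892 tool frame [  45.4  -94.  -151.3]
[0.497 0.163 0.203] 0.0008625315015801303 tool frame [ -33.2  -95.1 -140.1]
-0.0375 -0.095 knob2 crop [318.11504137 342.36543516] top crop [338.22822093 205.82090651]
0.0375 -0.095 knob2 crop [224.49600276 394.50499409] top crop [374.79499318 369.26890487]
-0.0375 0.095 knob2 crop [110.65806659 241.585642  ] top crop [-82.89835184 314.35343579]
0.0375 0.095 knob2 crop [ 17.30705507 286.80006078] top crop [-53.13328008 481.14702491]
```

```bash
python3 - <<'E'
from h import *
s=viewer.snapshot("side")
o=r.get_obs();M=R.from_rotvec(o["orientation"]).as_matrix();print(o["gripper_width"],o["tool_pos"],o["force"])
for y in(.012,.03,-.012,-.03):
  for z in(0,-.02,-.04):
    print(y,z,[np.round((proj(s,o["tool_pos"]+M@np.array([x,y,z]))-[215,95])*5).tolist() for x in(-.0095,.0095)])
f=s["frame"];c=cv2.resize(f[140:190,230:275],None,fx=12,fy=12,interpolation=cv2.INTER_NEAREST);cv2.imwrite("pics/knob3.png",c[:,:,::-1])
E
```

```text
0.023992543568833957 [0.44269972 0.24830678 0.06237516] [-0.42846416  0.16556172  0.13919938]
0.012 0 [[174.0, 392.0], [151.0, 405.0]]
0.012 -0.02 [[171.0, 365.0], [148.0, 378.0]]
0.012 -0.04 [[168.0, 338.0], [144.0, 350.0]]
0.03 0 [[155.0, 382.0], [133.0, 395.0]]
0.03 -0.02 [[152.0, 356.0], [129.0, 368.0]]
0.03 -0.04 [[149.0, 328.0], [125.0, 340.0]]
-0.012 0 [[200.0, 406.0], [177.0, 419.0]]
-0.012 -0.02 [[197.0, 379.0], [174.0, 391.0]]
-0.012 -0.04 [[194.0, 351.0], [170.0, 364.0]]
-0.03 0 [[219.0, 416.0], [196.0, 429.0]]
-0.03 -0.02 [[216.0, 389.0], [193.0, 402.0]]
-0.03 -0.04 [[213.0, 361.0], [190.0, 374.0]]
```

View pics/knob3.png

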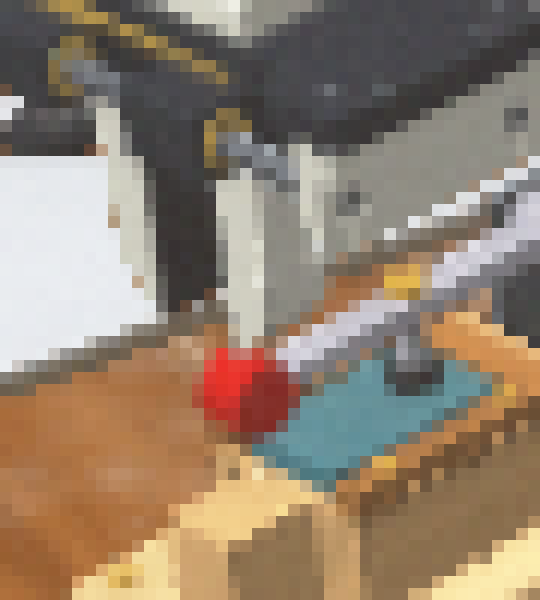

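The fingertips appear just above the knob, about 40 mm higher than the reported TCP. Closing the fingers here is a harmless test of which one is right.

```bash
python3 -m pendant '[{"offset":[0,0,0],"spin":0,"hand":8},{"offset":[0,0,0],"spin":0,"hand":8},{"offset":[0,0,0],"spin":0,"hand":8}]'
```

```text
clock: 2.95
tool_pos: [0.4423, 0.248, 0.0618]
orientation: [-0.368, 3.12, 0.0]
force: [0.4, 0.9, 0.3]
gripper_width: 0.0089
grip_force: 0.0
```

```bash
python3 -m pendant '[{"offset":[0,0,0],"spin":0,"hand":40},{"offset":[0,0,0],"spin":0,"hand":40},{"offset":[0,0,0],"spin":0,"hand":40},{"offset":[0,0,10],"spin":0,"hand":40},{"offset":[0,0,10],"spin":0,"hand":40},{"offset":[0,0,10],"spin":0,"hand":40},{"offset":[0,0,0],"spin":0,"hand":40}]';  python3 - <<'E'
from h import *
s=viewer.snapshot("side")
f=s["frame"];c=cv2.resize(f[120:195,220:290],None,fx=8,fy=8,interpolation=cv2.INTER_NEAREST);cv2.imwrite("pics/knob4.png",c[:,:,::-1])
E
```

```text
clock: 3.65
tool_pos: [0.4412, 0.2472, 0.0299]
orientation: [0.368, -3.117, 0.002]
force: [-0.9, -0.4, 0.4]
gripper_width: 0.0399
grip_force: 0.0
```

View pics/knob4.png

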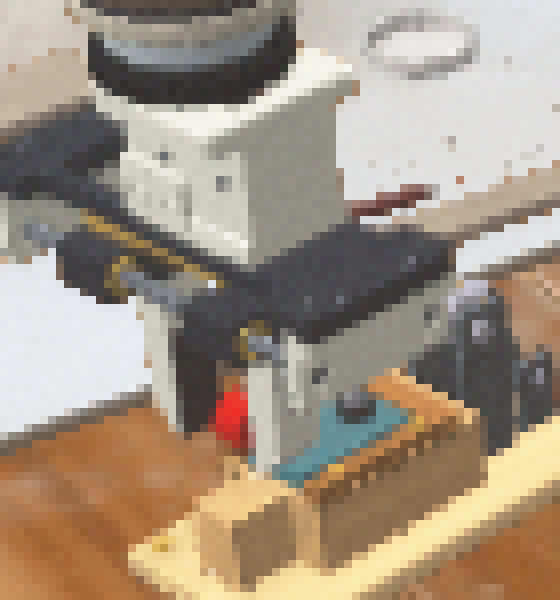

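The fingers now straddle the knob, with the near fingertip at px (252.5,178.7) and the knob at (249.8,172), so the reported z is about 35 mm low. I'll close them.

```bash
python3 - <<'E'
from h import *
s=viewer.snapshot("side");o=r.get_obs();M=R.from_rotvec(o["orientation"]).as_matrix()
for z in(0,-.03,-.035,-.04): print(z,[np.round(proj(s,o["tool_pos"]+M@np.array([.0095,y,z])),1).tolist() for y in(-.02,-.032)])
E
python3 -m pendant '[{"offset":[0,0,0],"spin":0,"hand":10},{"offset":[0,0,0],"spin":0,"hand":10},{"offset":[0,0,0],"spin":0,"hand":10},{"offset":[0,0,0],"spin":0,"hand":10}]'
```

```text
0 [[253.0, 188.1], [255.6, 189.6]]
-0.03 [[252.0, 180.1], [254.7, 181.5]]
-0.035 [[251.9, 178.8], [254.5, 180.2]]
-0.04 [[251.7, 177.4], [254.3, 178.8]]
clock: 4.15
tool_pos: [0.4429, 0.2467, 0.032]
orientation: [-0.366, 3.12, -0.002]
force: [0.3, -4.2, 3.1]
gripper_width: 0.0158
grip_force: 30.0
```

```bash
python3 -m pendant '[{"offset":[-0.5,0,-11],"spin":0,"hand":10},{"offset":[-1.6,0,-10.9],"spin":0,"hand":10},{"offset":[-2.7,0,-10.6],"spin":0,"hand":10},{"offset":[-3.8,0,-10.3],"spin":0,"hand":10},{"offset":[-4.8,0,-9.9],"spin":0,"hand":10},{"offset":[-5.8,0,-9.4],"spin":0,"hand":10},{"offset":[-6.7,0,-8.8],"spin":0,"hand":10},{"offset":[-7.5,0,-8.1],"spin":0,"hand":10}]'
```

```text
clock: 4.95
tool_pos: [0.4733, 0.254, 0.1104]
orientation: [0.367, -3.116, 0.004]
force: [-1.3, -5.0, -11.0]
gripper_width: 0.0158
grip_force: 30.0
```

```bash
python3 -m pendant '[{"offset":[-8.3,0,-7.2],"spin":0,"hand":10},{"offset":[-8.9,0,-6.4],"spin":0,"hand":10},{"offset":[-9.5,0,-5.5],"spin":0,"hand":10},{"offset":[-10,0,-4.5],"spin":0,"hand":10},{"offset":[-10.4,0,-3.5],"spin":0,"hand":10},{"offset":[-10.7,0,-2.4],"spin":0,"hand":10},{"offset":[-10.9,0,-1.3],"spin":0,"hand":10},{"offset":[-11,0,0],"spin":0,"hand":10}]' && python3 - <<'E'
from h import *
s=viewer.snapshot("side")
f=s["frame"];c=cv2.resize(f[85:195,230:330],None,fx=5,fy=5,interpolation=cv2.INTER_CUBIC);cv2.imwrite("pics/arc.png",c[:,:,::-1])
E
```

```text
clock: 5.75
tool_pos: [0.555, 0.2736, 0.1438]
orientation: [-0.366, 3.116, 0.0]
force: [4.8, -5.1, 2.2]
gripper_width: 0.0157
grip_force: 30.0
```

View pics/arc.png

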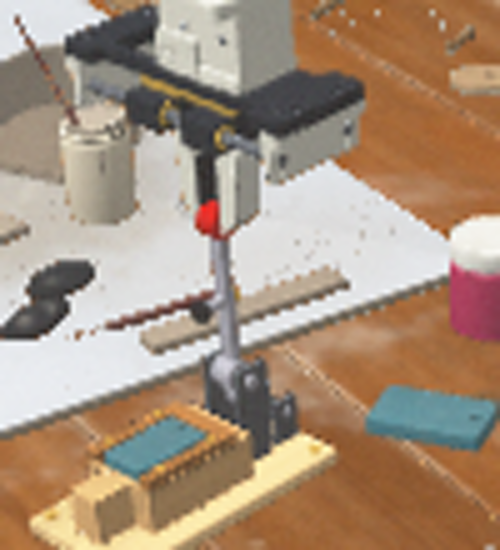

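The arm is nearly upright at about 1.5 rad, still gripped. I'll push a little further, release it and rise.

```bash
python3 -m pendant '[{"offset":[-11,0,1],"spin":0,"hand":10},{"offset":[-6,0,1],"spin":0,"hand":10},{"offset":[0,0,0],"spin":0,"hand":60},{"offset":[0,0,0],"spin":0,"hand":60},{"offset":[0,0,0],"spin":0,"hand":60},{"offset":[0,0,-35],"spin":0,"hand":60},{"offset":[0,0,-35],"spin":0,"hand":60},{"offset":[20,0,-10],"spin":0,"hand":60}]' && python3 -m pendant '[{"offset":[50,0,0],"spin":0,"hand":60},{"offset":[50,0,0],"spin":0,"hand":60},{"offset":[50,0,0],"spin":0,"hand":60},{"offset":[50,0,0],"spin":0,"hand":60},{"offset":[0,0,0],"spin":0,"hand":60}]' && python3 - <<'E'
from h import *
s=viewer.snapshot("side");t=viewer.snapshot("top")
b=cv2.resize(s["frame"][100:205,230:310],None,fx=5,fy=5,interpolation=cv2.INTER_CUBIC)
a=cv2.resize(t["frame"][155:265,150:230],None,fx=5,fy=5,interpolation=cv2.INTER_CUBIC)
c=np.zeros((550,800,3),np.uint8);c[:550,:400]=a;c[:525,400:]=b
cv2.imwrite("pics/open.png",c[:,:,::-1])
def mask(S,box): return hsv(S,(80,80,60),(105,255,255),box)
for n,S,box in(("side",s,(235,150,280,200)),("top",t,(185,195,220,245))):
    c=big(mask(S,box)).reshape(-1,2);W=np.array([onz(S,u,v,.053)[:2] for u,v in c]).astype(np.float32)
    print(n,cv2.minAreaRect(W*1000))
k=cen(hsv(t,(0,150,90),(8,255,255),(170,120,240,250))),cen(hsv(s,(0,150,90),(8,255,255),(240,100,310,180)));print("knob",tri(t,k[0][0],s,k[1][0]))
E
```

```text
clock: 6.6
tool_pos: [0.5519, 0.2749, 0.2233]
orientation: [-0.367, 3.114, 0.004]
force: [-0.1, 0.2, 0.7]
gripper_width: 0.0581
grip_force: 0.0
clock: 7.1
tool_pos: [0.3483, 0.2254, 0.2192]
orientation: [0.374, -3.116, 0.001]
force: [1.3, 1.1, 0.1]
gripper_width: 0.0597
grip_force: 0.0
side ((479.2968444824219, 253.6527557373047), (58.69215393066406, 31.35464096069336), 14.717947959899902)
top ((469.1645202636719, 253.18963623046875), (30.247425079345703, 34.87594985961914), 12.965500831604004)
knob (array([0.57749387, 0.28039817, 0.1806611 ]), np.float64(0.00040558674880974223))
```

View pics/open.png

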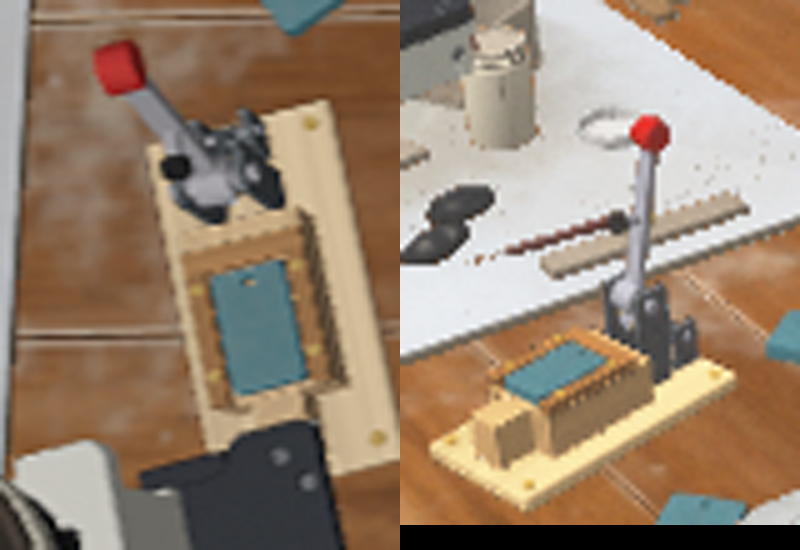

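The clamp stays open at the stop: the knob is at jig x≈77 mm, z≈0.18. The tile lies in the groove, from crop (210,278) to (308,380). I'll drag it with one finger on its top and the other finger hanging free outside the bed.

```bash
python3 - <<'E'
from h import *
t=viewer.snapshot("top")
print(onz(t,201.35,220.35,.053),[np.round(onz(t,150+u/5-.4,155+v/5-.4,.053)[:2],4).tolist() for u,v in((210,278),(285,260),(308,380),(232,397))])
to([.4725,.2847,.032],np.radians(13.5),False)
E
```

```text
[0.48227673 0.25633498 0.053     ] [[0.5076, 0.2809], [0.5156, 0.2448], [0.457, 0.2318], [0.4497, 0.268]]
grasp [0.3551 0.2277 0.2202] spin 0.01 off before spin [-127.2   27.8  188.5] after spin [-127.2   27.8  188.5] q7 1.12 t 7.25
```

```bash
python3 -m pendant '[{"offset":[-32,7,25],"spin":0,"hand":40},{"offset":[-32,7,25],"spin":0,"hand":40},{"offset":[-32,7,25],"spin":0,"hand":40},{"offset":[-31,7,25],"spin":0,"hand":40},{"offset":[0,0,30],"spin":0,"hand":40},{"offset":[0,0,30],"spin":0,"hand":40},{"offset":[0,0,15],"spin":0,"hand":40},{"offset":[0,0,0],"spin":0,"hand":40}]'; python3 - <<'E'
from h import *
to([.4725,.2847,.016],np.radians(13.5),False);s=viewer.snapshot("side")
c=cv2.resize(s["frame"][110:205,225:325],None,fx=5,fy=5,interpolation=cv2.INTER_NEAREST);cv2.imwrite("pics/press.png",c[:,:,::-1])
E
```

```text
clock: 8.05
tool_pos: [0.4717, 0.283, 0.0418]
orientation: [0.366, -3.117, 0.004]
force: [-0.4, -0.1, -0.1]
gripper_width: 0.0399
grip_force: 0.0
grasp [0.4717 0.283  0.0418] spin -0.09 off before spin [-1.3  1.5 25.8] after spin [-1.3  1.5 25.8] q7 1.23 t 8.05
```

View pics/press.png

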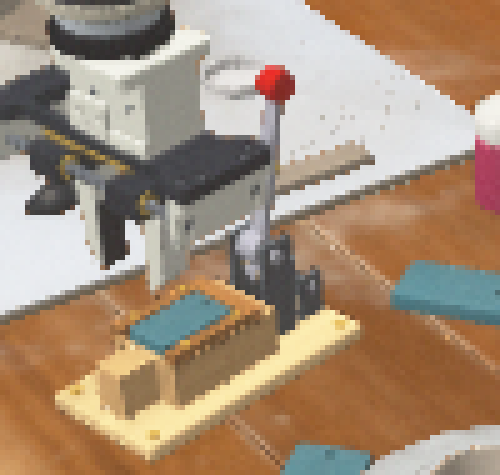

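The image shows the near finger's tip at px (256,168), hovering above and behind the tile, and the clamp standing open. I've used my ten views, so from here I go by numbers.

```bash
python3 - <<'E'
from h import *
s=viewer.snapshot("side");o=r.get_obs();M=R.from_rotvec(o["orientation"]).as_matrix()
for z in(0,-.03,-.04,-.05): print(z,[np.round(proj(s,o["tool_pos"]+M@np.array([x,y,z])),1).tolist() for x in(.0095,-.0095) for y in(-.02,-.037)],o["tool_pos"][2]-z)
X=np.array([.9724,.2334,0]);Y=np.array([-.2334,.9724,0]);O=np.array([.4988,.2607,0])
print([np.round(proj(s,O+x*X+y*Y+[0,0,.053]),1).tolist() for x in(-.047,.013) for y in(-.018,.018)])
print(o['q'])
E
```

```text
0 [[255.8, 176.3], [259.4, 178.2], [260.2, 173.8], [263.8, 175.7]] 0.044467495542899735
-0.03 [[254.8, 168.3], [258.5, 170.2], [259.3, 165.9], [263.0, 167.7]] 0.07446749554289973
-0.04 [[254.5, 165.6], [258.2, 167.4], [259.0, 163.2], [262.7, 165.0]] 0.08446749554289973
-0.05 [[254.2, 162.8], [257.9, 164.7], [258.8, 160.4], [262.4, 162.3]] 0.09446749554289974
[[257.0, 179.4], [249.4, 175.3], [271.0, 171.5], [263.3, 167.6]]
[-0.70598545  0.48234269  0.09288703  1.91888869 -0.06325542  0.74323401
  1.22800461]
```

```bash
cat > chk.py <<'E'
import sys;from cell import r
o=r.get_obs();f=o["force"];print("f",f.round(1),"z",round(o["tool_pos"][2],4));sys.exit(0 if f[2]<2.2 else 1)
E
python3 -m pendant '[{"offset":[-1,1.5,12],"spin":0,"hand":40},{"offset":[0,0,6],"spin":0,"hand":40},{"offset":[0,0,0],"spin":0,"hand":40},{"offset":[0,0,0],"spin":0,"hand":40}]' >/dev/null; python3 chk.py && python3 -m pendant '[{"offset":[0,0,2],"spin":0,"hand":40},{"offset":[0,0,0],"spin":0,"hand":40}]' >/dev/null; python3 chk.py && python3 -m pendant '[{"offset":[0,0,2],"spin":0,"hand":40},{"offset":[0,0,0],"spin":0,"hand":40}]' >/dev/null; python3 chk.py && python3 -m pendant '[{"offset":[0,0,1.5],"spin":0,"hand":40},{"offset":[0,0,0],"spin":0,"hand":40}]' >/dev/null; python3 chk.py && python3 -m pendant '[{"offset":[0,0,1.5],"spin":0,"hand":40},{"offset":[0,0,0],"spin":0,"hand":40}]' >/dev/null; python3 chk.py
```

```text
f [ 0.8 -0.2 -0.7] z 0.0266
f [ 0.9  0.6 -0.3] z 0.0247
f [ 0.2 -0.4  0.1] z 0.0224
f [ 0.9 -0.4 -0.1] z 0.0209
f [ 0.5 -0.5 -0.1] z 0.0194
```

```bash
for i in 1; do python3 -m pendant '[{"offset":[0,0,1],"spin":0,"hand":40},{"offset":[0,0,0],"spin":0,"hand":40}]' >/dev/null; python3 chk.py && python3 -m pendant '[{"offset":[0,0,1],"spin":0,"hand":40},{"offset":[0,0,0],"spin":0,"hand":40}]' >/dev/null; python3 chk.py && python3 -m pendant '[{"offset":[0,0,1],"spin":0,"hand":40},{"offset":[0,0,0],"spin":0,"hand":40}]' >/dev/null; python3 chk.py && python3 -m pendant '[{"offset":[0,0,1],"spin":0,"hand":40},{"offset":[0,0,0],"spin":0,"hand":40}]' >/dev/null; python3 chk.py && python3 -m pendant '[{"offset":[0,0,1],"spin":0,"hand":40},{"offset":[0,0,0],"spin":0,"hand":40}]' >/dev/null; python3 chk.py; done
```

```text
f [ 0.5 -0.3  0.9] z 0.0184
f [ 1.   0.7 -0.2] z 0.0174
f [-0.9 -0.5  3.9] z 0.0169
f [-0.9 -0.5  3.9] z 0.0169
f [-0.9 -0.5  3.9] z 0.0169
```

Contact at 3.9 N. I'll drag along tool +x, which is jig −x.

```bash
python3 -m pendant '[{"offset":[3,0,0],"spin":0,"hand":40},{"offset":[4,0,0],"spin":0,"hand":40},{"offset":[4,0,0],"spin":0,"hand":40},{"offset":[4,0,0],"spin":0,"hand":40},{"offset":[0,0,0],"spin":0,"hand":40}]'; cat > tile.py <<'E'
from h import *
X=np.array([.9724,.2334,0]);Y=np.array([-.2334,.9724,0]);O=np.array([.4988,.2607,0])
for n,box in(("side",(230,150,285,205)),("top",(180,190,225,262))):
    S=viewer.snapshot(n);m=hsv(S,(80,80,60),(105,255,255),box);W=[]
    if m.sum()==0: print(n,"none");continue
    W=np.array([onz(S,u,v,.053)-O for u,v in big(m).reshape(-1,2)]);a,b=W@X*1e3,W@Y*1e3
    print(n,"jig x %.1f..%.1f y %.1f..%.1f"%(a.min(),a.max(),b.min(),b.max()),len(a))
E
python3 tile.py
```

```text
clock: 10.45
tool_pos: [0.4575, 0.2821, 0.0168]
orientation: [-0.368, 3.12, 0.0]
force: [0.5, 0.8, 5.8]
gripper_width: 0.04
grip_force: 3.1
side jig x -63.9..-3.5 y -24.3..13.4 41
top jig x -59.3..-54.5 y -18.5..-0.9 16
```

```bash
python3 -m pendant '[{"offset":[4,0,-0.4],"spin":0,"hand":40},{"offset":[4,0,0],"spin":0,"hand":40},{"offset":[4,0,0],"spin":0,"hand":40},{"offset":[3,0,0],"spin":0,"hand":40},{"offset":[0,0,0],"spin":0,"hand":40}]'; python3 tile.py;  python3 -m pendant '[{"offset":[4,0,0],"spin":0,"hand":40},{"offset":[4,0,0],"spin":0,"hand":40},{"offset":[4,0,0],"spin":0,"hand":40},{"offset":[0,0,0],"spin":0,"hand":40}]'; python3 tile.py
```

```text
clock: 11.05
tool_pos: [0.4424, 0.2783, 0.0168]
orientation: [0.368, -3.119, 0.0]
force: [-1.9, 0.4, 4.3]
gripper_width: 0.0401
grip_force: 1.9
side jig x -77.5..-19.7 y -23.7..12.1 41
top jig x -72.1..-71.5 y -5.4..-3.1 2
clock: 11.55
tool_pos: [0.4309, 0.2756, 0.0169]
orientation: [0.368, -3.119, 0.0]
force: [-1.0, -0.4, 2.6]
gripper_width: 0.0399
grip_force: 0.8
side jig x -87.3..-28.0 y -22.7..12.5 38
top jig x -73.2..-73.2 y -0.3..-0.3 1
```

```bash
python3 -m pendant '[{"offset":[0,0,-15],"spin":0,"hand":40},{"offset":[0,0,-20],"spin":0,"hand":60},{"offset":[1,-15,0],"spin":0,"hand":60},{"offset":[0,-14.5,0],"spin":0,"hand":60},{"offset":[0,0,0],"spin":0,"hand":60}]'; python3 tile.py; python3 -c "
from h import *
O=np.array([.4988,.2607,0]);X=np.array([.9724,.2334,0])
P=O-.063*X;P[2]=.0112;to(P,np.radians(13.5),False)"
```

```text
clock: 12.15
tool_pos: [0.4378, 0.2434, 0.0512]
orientation: [0.362, -3.12, 0.003]
force: [-0.3, 0.9, -0.6]
gripper_width: 0.0598
grip_force: 0.0
side jig x -87.3..-28.0 y -22.7..13.4 37
top jig x -83.1..-79.5 y -0.7..13.6 13
grasp [0.4374 0.2459 0.0513] spin -0.15 off before spin [-0.2  0.  40.1] after spin [-0.2  0.  40.1] q7 1.24 t 12.25
```

```bash
python3 -m pendant '[{"offset":[0,0,20],"spin":0,"hand":60},{"offset":[0,0,15],"spin":0,"hand":60},{"offset":[0,0,5],"spin":0,"hand":60},{"offset":[0,0,0],"spin":0,"hand":60}]'; python3 -c "
from h import *
to([.4375,.246,.0112],None,False)"; python3 -m pendant '[{"offset":[0,0,0],"spin":0,"hand":45},{"offset":[0,0,0],"spin":0,"hand":38},{"offset":[0,0,0],"spin":0,"hand":30},{"offset":[0,0,0],"spin":0,"hand":30},{"offset":[0,0,0],"spin":0,"hand":30}]'
```

```text
clock: 12.65
tool_pos: [0.4368, 0.2468, 0.0111]
orientation: [0.368, -3.118, 0.001]
force: [-0.5, 0.5, -0.3]
gripper_width: 0.0604
grip_force: 0.0
grasp [0.4368 0.2468 0.0111] spin 0 off before spin [-0.5 -0.9 -0.1] after spin [-0.5 -0.9 -0.1] q7 1.25 t 12.65
clock: 13.15
tool_pos: [0.4379, 0.2471, 0.0124]
orientation: [-0.368, 3.119, 0.001]
force: [-0.6, -1.2, 4.8]
gripper_width: 0.0351
grip_force: 30.0
```

```bash
python3 -m pendant '[{"offset":[0,0,-5],"spin":0,"hand":30},{"offset":[0,0,-10],"spin":0,"hand":30},{"offset":[0,0,-25],"spin":0,"hand":30},{"offset":[0,0,-40],"spin":0,"hand":30},{"offset":[0,0,-40],"spin":0,"hand":30},{"offset":[0,0,-40],"spin":0,"hand":30},{"offset":[0,0,0],"spin":0,"hand":30}]'; python3 - <<'E'
from h import *
X=np.array([.9724,.2334,0]);Y=np.array([-.2334,.9724,0])
S=viewer.snapshot("side");T=viewer.snapshot("top");o=r.get_obs();tcp=o["tool_pos"]+[0,0,.0361];print(tcp)
for n,s in(("side",S),("top",T)):
    p=proj(s,tcp).astype(int);m=hsv(s,(80,80,60),(105,255,255),(p[0]-25,p[1]-25,p[0]+25,p[1]+25))
    k,l,st,c=cv2.connectedComponentsWithStats(m);print(n,p,[(st[i].tolist(),c[i].round(1).tolist()) for i in range(1,k) if st[i,4]>5])
    if k>1:
        W=np.array([onz(s,u,v,tcp[2]+.006)-tcp for u,v in big(m).reshape(-1,2)]);a,b=W@X*1e3,W@Y*1e3;print("rel x %.1f..%.1f y %.1f..%.1f"%(a.min(),a.max(),b.min(),b.max()),cv2.minAreaRect(np.c_[a,b].astype(np.float32)))
E
```

```text
clock: 13.85
tool_pos: [0.4404, 0.2486, 0.1779]
orientation: [-0.367, 3.112, 0.008]
force: [-0.0, 0.3, -0.4]
gripper_width: 0.0349
grip_force: 30.0
[0.43803641 0.24721613 0.20938942]
side [243 134] [([236, 129, 9, 9, 54], [240.9, 133.2])]
rel x -21.8..12.8 y -18.8..21.7 ((-8.098495483398438, 6.18480110168457), (50.83083724975586, 23.188871383666992), 49.193763732910156)
top [181 231] []
rel x -19.0..-18.5 y 12.4..14.3 ((-18.741756439208984, 13.3460111618042), (1.9668837785720825, 0.0), -104.81378936767578)
```

```bash
python3 -m pendant '[{"offset":[0,0,0],"spin":7.8,"hand":30},{"offset":[0,0,0],"spin":7.8,"hand":30},{"offset":[0,0,0],"spin":7.7,"hand":30},{"offset":[0,0,0],"spin":0,"hand":30}]'; python3 -c "
from h import *
to([.5668,-.3494,.175],np.radians(-9.8),False)"
```

```text
clock: 14.35
tool_pos: [0.4367, 0.2464, 0.1708]
orientation: [-0.273, -3.128, 0.003]
force: [0.3, -0.5, 0.4]
gripper_width: 0.0353
grip_force: 30.0
grasp [0.4367 0.2464 0.1708] spin -0.17 off before spin [-231.3 -564.2   -3.6] after spin [-229.6 -564.9   -3.6] q7 0.84 t 14.35
```

```bash
python3 -m pendant '[{"offset":[-15,-35,-2],"spin":0,"hand":30},{"offset":[-15,-35,-2],"spin":0,"hand":30},{"offset":[-15,-35,0],"spin":0,"hand":30},{"offset":[-15,-35,0],"spin":0,"hand":30},{"offset":[-15,-35,0],"spin":0,"hand":30},{"offset":[-15,-35,0],"spin":0,"hand":30},{"offset":[-15,-35,0],"spin":0,"hand":30},{"offset":[-15,-35,0],"spin":0,"hand":30}]' && python3 -m pendant '[{"offset":[-15,-40,0],"spin":0,"hand":30},{"offset":[-15,-40,0],"spin":0,"hand":30},{"offset":[-15,-40,0],"spin":0,"hand":30},{"offset":[-15,-40,0],"spin":0,"hand":30},{"offset":[-15,-40,0],"spin":0,"hand":30},{"offset":[-15,-40,0],"spin":0,"hand":30},{"offset":[-15,-40,0],"spin":0,"hand":30},{"offset":[0,0,0],"spin":0,"hand":30}]'; python3 -c "
from h import *
viewer.snapshot('top');to([.5668,-.3494,.03],np.radians(-9.8),False);viewer.snapshot('top');to([.5668,-.3494,.03],np.radians(-9.8),False)"
```

```text
clock: 15.15
tool_pos: [0.5074, -0.051, 0.1752]
orientation: [-0.262, -3.129, 0.0]
force: [0.8, -0.6, -0.5]
gripper_width: 0.0354
grip_force: 30.0
clock: 15.95
tool_pos: [0.5612, -0.3505, 0.1746]
orientation: [-0.274, -3.127, 0.006]
force: [-0.2, -0.5, -0.1]
gripper_width: 0.035
grip_force: 30.0
grasp [ 0.5617 -0.347   0.1744] spin -0.11 off before spin [ -5.8  -1.3 144.4] after spin [ -5.8  -1.3 144.4] q7 2.07 t 16.0
grasp [ 0.5624 -0.3444  0.1744] spin 0.01 off before spin [ -5.5  -4.2 144.4] after spin [ -5.5  -4.2 144.4] q7 2.07 t 16.05
```

```bash
python3 -m pendant '[{"offset":[-5.5,-4,40],"spin":0,"hand":30},{"offset":[0,0,40],"spin":0,"hand":30},{"offset":[0,0,40],"spin":0,"hand":30},{"offset":[0,0,20],"spin":0,"hand":30},{"offset":[0,0,0],"spin":0,"hand":30},{"offset":[0,0,0],"spin":0,"hand":30},{"offset":[0,0,0],"spin":0,"hand":30}]'; cat > pl.py <<'E'
from h import *
y=np.radians(-9.8);X=np.array([np.cos(y),np.sin(y),0]);Y=np.array([-X[1],X[0],0]);pad=np.array([.5702,-.350,0])
to([.5668,-.3494,-.016],y,False)
o=r.get_obs();tcp=o["tool_pos"]+[0,0,.0361]
for n in("side","top"):
    s=viewer.snapshot(n);p=proj(s,tcp).astype(int)
    m=hsv(s,(80,80,60),(105,255,255),(p[0]-35,p[1]-35,p[0]+35,p[1]+35));
    if m.any():
        W=np.array([onz(s,u,v,tcp[2]+.005)-pad for u,v in big(m).reshape(-1,2)]);a,b=W@X*1e3,W@Y*1e3;print(n,p,"area",(m>0).sum(),"rel pad x %.1f..%.1f y %.1f..%.1f"%(a.min(),a.max(),b.min(),b.max()),np.round(cv2.minAreaRect(np.c_[a,b].astype(np.float32))[1:][0],1))
        for i in np.argsort(a)[[0,-1]].tolist()+np.argsort(b)[[0,-1]].tolist(): print("   ",a[i].round(1),b[i].round(1))
E
python3 pl.py
```

```text
clock: 16.75
tool_pos: [0.5694, -0.3482, 0.0377]
orientation: [0.267, 3.128, -0.001]
force: [0.7, -0.4, -0.1]
gripper_width: 0.0354
grip_force: 30.0
grasp [ 0.5694 -0.3482  0.0377] spin 0.04 off before spin [ 2.5 -1.6 53.7] after spin [ 2.5 -1.6 53.7] q7 2.12 t 16.75
side [415 265] area 110 rel pad x -25.3..7.2 y -20.2..17.8 [32.9 36.9]
    -25.3 -0.5
    7.2 10.0
    -22.1 -20.2
    6.8 17.8
top [452 177] area 18 rel pad x -21.9..-18.4 y -12.9..17.8 [ 3.2 30.7]
    -21.9 1.1
    -18.4 -5.7
    -19.8 -12.9
    -19.5 17.8
```

```bash
python3 -m pendant '[{"offset":[3,-1,20],"spin":0,"hand":30},{"offset":[0,0,20],"spin":0,"hand":30},{"offset":[0,0,5],"spin":0,"hand":30},{"offset":[0,0,0],"spin":0,"hand":30},{"offset":[0,0,0],"spin":0,"hand":30}]' >/dev/null; python3 chk.py && python3 pl.py; python3 -m pendant '[{"offset":[0,0,2],"spin":0,"hand":30},{"offset":[0,0,0],"spin":0,"hand":30}]' >/dev/null; python3 chk.py && python3 -m pendant '[{"offset":[0,0,2],"spin":0,"hand":30},{"offset":[0,0,0],"spin":0,"hand":30}]' >/dev/null; python3 chk.py && python3 -m pendant '[{"offset":[0,0,1],"spin":0,"hand":30},{"offset":[0,0,0],"spin":0,"hand":30}]' >/dev/null; python3 chk.py
```

```text
f [-0.3 -0.2  0. ] z -0.0079
grasp [ 0.5658 -0.3492 -0.0079] spin -0.04 off before spin [-1.  -0.1  8.1] after spin [-1.  -0.1  8.1] q7 2.14 t 17.35
side [413 280] area 104 rel pad x -28.2..0.3 y -20.8..16.5 [29.1 36.3]
    -28.2 0.0
    0.3 8.3
    -22.4 -20.8
    -8.7 16.5
top [447 182] area 1 rel pad x -4.2..-4.2 y -10.4..-10.4 [0. 0.]
    -4.2 -10.4
    -4.2 -10.4
    -4.2 -10.4
    -4.2 -10.4
f [ 0.  -0.1  0.3] z -0.0108
f [-0.2  0.4 -0.6] z -0.0133
f [-0.1 -0.3  0.6] z -0.0142
```

```bash
python3 -m pendant '[{"offset":[0,0,1],"spin":0,"hand":30},{"offset":[0,0,0],"spin":0,"hand":30}]' >/dev/null; python3 chk.py && python3 -m pendant '[{"offset":[0,0,1],"spin":0,"hand":30},{"offset":[0,0,0],"spin":0,"hand":30}]' >/dev/null; python3 chk.py && python3 -m pendant '[{"offset":[0,0,1],"spin":0,"hand":30},{"offset":[0,0,0],"spin":0,"hand":30}]' >/dev/null; python3 chk.py && python3 -m pendant '[{"offset":[0,0,1],"spin":0,"hand":30},{"offset":[0,0,0],"spin":0,"hand":30}]' >/dev/null; python3 chk.py && python3 -m pendant '[{"offset":[0,0,1],"spin":0,"hand":30},{"offset":[0,0,0],"spin":0,"hand":30}]' >/dev/null; python3 chk.py
```

```text
f [ 0.4 -0.2 -0.5] z -0.0152
f [-1.3  1.1  5.2] z -0.0155
f [-1.3  1.1  5.2] z -0.0155
f [-1.3  1.1  5.2] z -0.0155
f [-1.3  1.1  5.2] z -0.0155
```

```bash
python3 -m pendant '[{"offset":[0,0,-0.5],"spin":0,"hand":38},{"offset":[0,0,0],"spin":0,"hand":48},{"offset":[0,0,0],"spin":0,"hand":48},{"offset":[0,0,0],"spin":0,"hand":48},{"offset":[0,0,-20],"spin":0,"hand":48},{"offset":[0,0,-40],"spin":0,"hand":48},{"offset":[0,0,-50],"spin":0,"hand":48},{"offset":[0,0,-50],"spin":0,"hand":48}]' && python3 -m pendant '[{"offset":[20,40,0],"spin":0,"hand":48},{"offset":[40,40,0],"spin":0,"hand":48},{"offset":[40,40,0],"spin":0,"hand":48},{"offset":[40,40,0],"spin":0,"hand":48},{"offset":[0,40,0],"spin":0,"hand":48},{"offset":[0,0,0],"spin":0,"hand":48}]'; cat > fin.py <<'E'
from h import *
y=np.radians(-9.8);X=np.array([np.cos(y),np.sin(y),0]);Y=np.array([-X[1],X[0],0]);pad=np.array([.5702,-.350,0])
def rect(s,lo,hi,box,z):
    W=np.array([onz(s,u,v,z)-pad for u,v in big(hsv(s,lo,hi,box)).reshape(-1,2)]).astype(np.float32);a=(W@X*1e3,W@Y*1e3)
    q=cv2.minAreaRect(np.c_[a].T.reshape(2,-1).T.astype(np.float32) if 0 else np.stack(a,1).astype(np.float32));return np.round(q[0],1),np.round(q[1],1),round(q[2],1)
for n,box in(("side",(370,255,460,310)),("top",(415,155,475,205))):
    s=viewer.snapshot(n);print(n,"tile",rect(s,(80,80,60),(105,255,255),box,.025),"pad",(hsv(s,(22,150,150),(32,255,255),box)>0).sum())
    m=hsv(s,(22,150,150),(32,255,255),box);v,u=np.nonzero(m);W=np.array([onz(s,a,b,.017)-pad for a,b in zip(u,v)])
    if len(W): a,b=W@X*1e3,W@Y*1e3;print("  yellow x %.0f..%.0f y %.0f..%.0f"%(a.min(),a.max(),b.min(),b.max()))
k=viewer.snapshot("side");print("knob side px",cen(hsv(k,(0,150,90),(8,255,255),(240,100,310,180))))
E
python3 fin.py
```

```text
clock: 19.25
tool_pos: [0.5645, -0.3485, 0.1457]
orientation: [-0.27, -3.129, -0.0]
force: [0.7, 0.3, 0.8]
gripper_width: 0.0479
grip_force: 0.0
clock: 19.85
tool_pos: [0.473, -0.1378, 0.1445]
orientation: [0.259, 3.131, 0.005]
force: [0.6, 1.1, 0.1]
gripper_width: 0.048
grip_force: 0.0
side tile (array([ 0.9, -2.7]), array([58.9, 35.3]), 2.2) pad 76
  yellow x -32..30 y -22..21Traceback (most recent call last):
  File "fin.py", line 7, in <module>
    s=viewer.snapshot(n);print(n,"tile",rect(s,(80,80,60),(105,255,255),box,.025),"pad",(hsv(s,(22,150,150),(32,255,255),box)>0).sum())
                                        ~~~~^^^^^^^^^^^^^^^^^^^^^^^^^^^^^^^^^^^^^
  File "fin.py", line 4, in rect
    W=np.array([onz(s,u,v,z)-pad for u,v in big(hsv(s,lo,hi,box)).reshape(-1,2)]).astype(np.float32);a=(W@X*1e3,W@Y*1e3)
                                            ~~~^^^^^^^^^^^^^^^^^^
  File "h.py", line 17, in big
    c=cv2.findContours(m,cv2.RETR_EXTERNAL,cv2.CHAIN_APPROX_NONE)[0];return max(c,key=cv2.contourArea)
                                                                            ~~~^^^^^^^^^^^^^^^^^^^^^^^
ValueError: max() iterable argument is empty
```

```bash
python3 -m pendant '[{"offset":[10,40,-5],"spin":0,"hand":48},{"offset":[10,40,-5],"spin":0,"hand":48},{"offset":[10,40,0],"spin":0,"hand":48},{"offset":[0,40,0],"spin":0,"hand":48},{"offset":[0,40,0],"spin":0,"hand":48},{"offset":[0,40,0],"spin":0,"hand":48},{"offset":[0,0,0],"spin":0,"hand":48},{"offset":[0,0,0],"spin":0,"hand":48}]'; python3 fin.py
```

```text
clock: 20.75
tool_pos: [0.4849, 0.0972, 0.1542]
orientation: [0.269, 3.13, -0.001]
force: [0.1, -1.2, -0.4]
gripper_width: 0.0485
grip_force: 0.0
side tile (array([ 1.1, -3.2]), array([35.1, 59.5]), 90.0) pad 75
  yellow x -32..30 y -22..20
top tile (array([-4.1,  1.9]), array([32.9, 43.1]), 90.0) pad 67
  yellow x -31..30 y -20..22Traceback (most recent call last):
  File "fin.py", line 10, in <module>
    k=viewer.snapshot("side");print("knob side px",cen(hsv(k,(0,150,90),(8,255,255),(240,100,310,180))))
                                                   ~~~^^^^^^^^^^^^^^^^^^^^^^^^^^^^^^^^^^^^^^^^^^^^^^^^^
  File "h.py", line 19, in cen
    n,l,st,c=cv2.connectedComponentsWithStats(m);i=1+np.argmax(st[1:,4]);return c[i],st[i,4]
                                                     ~~~~~~~~~^^^^^^^^^^
    return _wrapfunc(a, 'argmax', axis=axis, out=out, **kwds)
    return bound(*args, **kwds)
ValueError: attempt to get argmax of an empty sequence
```

```bash
python3 - <<'E'
from h import *
y=np.radians(-9.8);X=np.array([np.cos(y),np.sin(y),0]);Y=np.array([-X[1],X[0],0]);pad=np.array([.5702,-.350,0])
for n,box in(("side",(370,255,460,310)),("top",(415,155,475,205))):
    s=viewer.snapshot(n)
    m=hsv(s,(75,40,30),(115,255,255),box);W=np.array([onz(s,u,v,.025)-pad for v,u in np.argwhere(m)]);a,b=W@X*1e3,W@Y*1e3
    print(n,len(a),"x",np.percentile(a,[0,2,98,100]).round(1),"y",np.percentile(b,[0,2,98,100]).round(1),"mean",a.mean().round(1),b.mean().round(1),np.round(cv2.minAreaRect(np.stack((a,b),1).astype(np.float32))[2],1))
H=cv2.cvtColor(s["frame"],cv2.COLOR_RGB2HSV)
# hue map over pad (top): H/S sampled on a grid in the pad frame
for bb in(.024,.0195,.015,0,-.015,-.0195,-.024):
    print([("%d/%d"%tuple(H[tuple(np.round(proj(s,pad+x*X+bb*Y+[0,0,.02])[::-1]).astype(int))][:2])) for x in(-.036,-.031,-.027,-.015,0,.015,.02,.027,.031,.036)])
k=s;kk=hsv(k,(0,150,90),(8,255,255),(150,120,240,250));print(kk.any() and cen(kk), r.get_obs()["tool_pos"])
E
```

```text
side 299 x [-28.6 -27.1  31.7  32.9] y [-22.  -21.2  16.5  17.2] mean 2.0 -2.7 0.7
top 313 x [-26.  -24.9  32.2  33.8] y [-15.4 -14.3  18.3  19. ] mean 3.3 2.0 89.1
['15/128', '18/142', '16/138', '14/128', '18/146', '15/127', '14/124', '18/143', '16/136', '15/125']
['15/126', '23/154', '23/154', '22/155', '21/124', '24/154', '22/156', '22/158', '18/97', '15/131']
['14/128', '24/154', '23/156', '96/85', '97/96', '95/86', '95/79', '97/91', '97/94', '96/69']
['15/127', '24/153', '23/148', '93/74', '94/73', '95/74', '94/74', '94/62', '95/92', '15/108']
['15/125', '22/155', '22/159', '96/91', '95/80', '95/85', '96/81', '95/83', '95/83', '17/79']
['15/126', '22/145', '21/155', '18/124', '23/84', '27/33', '19/135', '19/108', '15/69', '15/132']
['15/128', '15/125', '15/124', '14/125', '15/126', '15/127', '15/126', '15/126', '15/126', '15/125']
False [0.48437091 0.09615345 0.15446587]
```

The tile lies about 3 mm too far in the pad's +x, so its edge overhangs slightly. I'll regrip it and shift it.

```bash
python3 -m pendant '[{"offset":[0,-40,0],"spin":0,"hand":48},{"offset":[0,-40,0],"spin":0,"hand":48},{"offset":[-10,-40,0],"spin":0,"hand":48},{"offset":[-20,-40,0],"spin":0,"hand":48},{"offset":[-25,-40,0],"spin":0,"hand":48},{"offset":[-25,-40,0],"spin":0,"hand":48},{"offset":[-25,-40,0],"spin":0,"hand":48},{"offset":[-20,-40,0],"spin":0,"hand":48}]' && python3 -m pendant '[{"offset":[-15,-40,0],"spin":0,"hand":48},{"offset":[-10,-40,0],"spin":0,"hand":48},{"offset":[0,-25,0],"spin":0,"hand":48},{"offset":[0,0,0],"spin":0,"hand":48},{"offset":[0,0,0],"spin":0,"hand":48},{"offset":[0,0,0],"spin":0,"hand":48}]'; python3 -c "
from h import *
to([.566,-.349,-.0145],np.radians(-9.8),False)"
```

```text
clock: 21.8
tool_pos: [0.553, -0.2416, 0.1545]
orientation: [0.271, 3.129, -0.0]
force: [1.3, 0.1, -0.2]
gripper_width: 0.048
grip_force: 0.0
clock: 22.4
tool_pos: [0.5595, -0.3454, 0.1543]
orientation: [-0.268, -3.13, -0.002]
force: [0.3, 0.0, 0.2]
gripper_width: 0.0475
grip_force: 0.0
grasp [ 0.5595 -0.3454  0.1543] spin 0.0 off before spin [ -7.   -2.6 168.8] after spin [ -7.   -2.6 168.8] q7 2.08 t 22.4
```

```bash
python3 -m pendant '[{"offset":[-7,-2.5,40],"spin":0,"hand":48},{"offset":[0,0,40],"spin":0,"hand":48},{"offset":[0,0,40],"spin":0,"hand":48},{"offset":[0,0,20],"spin":0,"hand":48},{"offset":[0,0,0],"spin":0,"hand":48},{"offset":[0,0,0],"spin":0,"hand":48}]'; python3 -c "
from h import *
viewer.snapshot('side');to([.566,-.349,-.0145],np.radians(-9.8),False)"
```

```text
clock: 23.0
tool_pos: [0.5665, -0.3494, 0.0151]
orientation: [0.268, 3.13, 0.0]
force: [-0.3, -0.4, 0.3]
gripper_width: 0.0481
grip_force: 0.0
grasp [ 0.567  -0.3501  0.016 ] spin 0.01 off before spin [ 1.2  0.9 30.5] after spin [ 1.2  0.9 30.5] q7 2.14 t 23.05
```

```bash
python3 -m pendant '[{"offset":[1,0,20],"spin":0,"hand":48},{"offset":[0,0,10],"spin":0,"hand":48},{"offset":[0,0,0],"spin":0,"hand":48},{"offset":[0,0,0],"spin":0,"hand":42},{"offset":[0,0,0],"spin":0,"hand":36},{"offset":[0,0,0],"spin":0,"hand":30},{"offset":[0,0,0],"spin":0,"hand":30},{"offset":[0,0,0],"spin":0,"hand":30}]' && python3 -m pendant '[{"offset":[0,0,-2],"spin":0,"hand":30},{"offset":[0,0,0],"spin":0,"hand":30},{"offset":[1.5,0,0],"spin":0,"hand":30},{"offset":[1.5,0,0],"spin":0,"hand":30},{"offset":[0,0,0],"spin":0,"hand":30},{"offset":[0,0,0],"spin":0,"hand":30}]'; python3 chk.py;  python3 -m pendant '[{"offset":[0,0,1],"spin":0,"hand":30},{"offset":[0,0,0],"spin":0,"hand":30}]'>/dev/null; python3 chk.py && python3 -m pendant '[{"offset":[0,0,0.7],"spin":0,"hand":30},{"offset":[0,0,0],"spin":0,"hand":30}]'>/dev/null; python3 chk.py && python3 -m pendant '[{"offset":[0,0,0.7],"spin":0,"hand":30},{"offset":[0,0,0],"spin":0,"hand":30}]'>/dev/null; python3 chk.py
```

```text
clock: 23.85
tool_pos: [0.5654, -0.3504, -0.0147]
orientation: [0.27, 3.129, -0.001]
force: [-0.7, 0.6, 5.8]
gripper_width: 0.0351
grip_force: 30.0
clock: 24.45
tool_pos: [0.5617, -0.3496, -0.0137]
orientation: [-0.27, -3.13, -0.0]
force: [0.2, 0.0, -0.0]
gripper_width: 0.0349
grip_force: 30.0
f [ 0.2  0.  -0. ] z -0.0137
f [0.1 0.1 0. ] z -0.0146
f [-1.7  1.3  6.4] z -0.0147
f [-1.7  1.3  6.4] z -0.0147
```

Seated at 6.4 N. I'll release, rise, retreat and measure.

```bash
python3 -m pendant '[{"offset":[0,0,-0.4],"spin":0,"hand":38},{"offset":[0,0,0],"spin":0,"hand":48},{"offset":[0,0,0],"spin":0,"hand":48},{"offset":[0,0,0],"spin":0,"hand":48},{"offset":[0,0,-20],"spin":0,"hand":48},{"offset":[0,0,-45],"spin":0,"hand":48},{"offset":[0,0,-50],"spin":0,"hand":48},{"offset":[0,0,-50],"spin":0,"hand":48}]' >/dev/null && python3 -m pendant '[{"offset":[20,40,0],"spin":0,"hand":48},{"offset":[40,40,0],"spin":0,"hand":48},{"offset":[40,40,0],"spin":0,"hand":48},{"offset":[30,40,0],"spin":0,"hand":48},{"offset":[10,40,0],"spin":0,"hand":48},{"offset":[0,40,0],"spin":0,"hand":48},{"offset":[0,40,0],"spin":0,"hand":48},{"offset":[0,40,0],"spin":0,"hand":48}]'  && python3 -m pendant '[{"offset":[0,40,0],"spin":0,"hand":48},{"offset":[0,30,0],"spin":0,"hand":48},{"offset":[0,0,0],"spin":0,"hand":48},{"offset":[0,0,0],"spin":0,"hand":48},{"offset":[0,0,0],"spin":0,"hand":48}]'; python3 - <<'E'
from h import *
y=np.radians(-9.8);X=np.array([np.cos(y),np.sin(y),0]);Y=np.array([-X[1],X[0],0]);pad=np.array([.5702,-.350,0])
for n,box in(("side",(370,255,460,310)),("top",(415,155,475,205))):
    s=viewer.snapshot(n)
    m=hsv(s,(75,40,30),(115,255,255),box);W=np.array([onz(s,u,v,.025)-pad for v,u in np.argwhere(m)]);a,b=W@X*1e3,W@Y*1e3
    print(n,len(a),"x",np.percentile(a,[0,2,98,100]).round(1),"y",np.percentile(b,[0,2,98,100]).round(1),"mean",a.mean().round(1),b.mean().round(1),np.round(cv2.minAreaRect(np.stack((a,b),1).astype(np.float32))[2],1))
    if n=="side": k=hsv(s,(0,150,90),(8,255,255),(200,90,310,200));print("knob",k.any() and cen(k))
H=cv2.cvtColor(s["frame"],cv2.COLOR_RGB2HSV)
for bb in(.0195,.015,0,-.015,-.0195):
    print([("%d/%d"%tuple(H[tuple(np.round(proj(s,pad+x*X+bb*Y+[0,0,.02])[::-1]).astype(int))][:2])) for x in(-.036,-.031,-.027,0,.027,.031,.036)])
E
```

```text
clock: 26.45
tool_pos: [0.4862, -0.0195, 0.1504]
orientation: [0.27, 3.129, 0.001]
force: [0.4, 0.4, -0.3]
gripper_width: 0.0479
grip_force: 0.0
clock: 26.95
tool_pos: [0.498, 0.0465, 0.1501]
orientation: [-0.272, -3.13, 0.001]
force: [-1.0, 0.4, -0.1]
gripper_width: 0.0476
grip_force: 0.0
side 303 x [-31.9 -30.8  28.5  30.1] y [-23.3 -22.6  15.1  15.8] mean -1.3 -3.9 0.1
knob False
top 317 x [-29.3 -28.2  29.1  30.4] y [-17.3 -16.4  16.7  17.7] mean -0.0 0.1 0.7
['15/126', '23/154', '23/157', '22/155', '22/160', '18/150', '15/129']
['14/127', '23/156', '28/95', '85/44', '98/97', '16/103', '15/132']
['14/127', '24/157', '97/89', '94/76', '73/36', '96/76', '15/130']
['15/127', '22/157', '98/119', '95/74', '95/75', '96/78', '15/130']
['15/124', '22/147', '75/8', '27/18', '14/43', '15/73', '15/128']
```

```bash
python3 -m pendant '[{"offset":[20,-20,-20],"spin":0,"hand":48},{"offset":[30,-30,-10],"spin":0,"hand":48},{"offset":[30,-40,0],"spin":0,"hand":48},{"offset":[0,-40,0],"spin":0,"hand":48},{"offset":[0,-40,0],"spin":0,"hand":48},{"offset":[0,0,0],"spin":0,"hand":48},{"offset":[0,0,0],"spin":0,"hand":48}]'; python3 - <<'E'
from h import *
P=[.5775,.2804,.1807]
for n in("side","top"):
    s=viewer.snapshot(n);p=proj(s,P).astype(int);k=hsv(s,(0,150,90),(8,255,255),(p[0]-20,p[1]-20,p[0]+20,p[1]+20));print(n,p,k.any() and cen(k))
E
```

```text
clock: 27.75
tool_pos: [0.3899, -0.1071, 0.1803]
orientation: [0.276, 3.129, 0.001]
force: [0.4, 0.5, 0.0]
gripper_width: 0.0478
grip_force: 0.0
side [279 126] False
top [173 167] (array([173.5       , 167.95454545]), np.int32(88))
```

The top view shows the knob still in its open position, the tile is centred on the pad, and the robot is clear of everything.

```bash
python3 -c "
from cell import order
print(order.close_job())"
```

```text
the job is handed in; nothing more can be done
None
```

The job is handed in at about 28 s: the clamp arm is standing open and the teal tile lies flat and square on the yellow pad, centred to about 1–2 mm; I never went near the other two tiles or the bowl, but didn't re-measure them at the end.

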